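Pile the stack-nest bins over the one with the knob in it

TASK

Clear the bench by piling the three grey bins into one tower, with the bin that holds the wooden knob left standing where it is, as the bottom one. Over the knob the second bin must stand on the lugs, tabs at opposite ends, so that the knob has room; the third must be nested right down into the second, tabs at the same end. Let everything sit level and let go, and do not disturb the knob or the other things on the bench.

Things in the scene. Friction and masses are not known exactly. Their poses are not given: they have to be found in the camera images.
- bin_a_mid (a point): Grey plastic stack-nest bin, one of three alike (A, B, C); starts upright at any yaw, any one may hold the knob. Point: bin's middle, 30 mm above its underside; x along its length to the end with the rim tab (10 mm out, 40 wide, that end only), z up. 60 mm high. From 28 to 60 mm up it is 122 long x 62 wide with upright 3.5 mm walls: grip across the 62 mm, within 25 mm of the rim. About 130 g.
- bin_b_mid (a point): Bin like A, same point and axes. Below 28 mm it is narrower, 107 x 49 mm, bevelled 4 mm at the foot, with a step at 28 mm; the upper half is 115 x 55 inside (play 4 mm lengthwise, 3 mm sideways each way). Inside each long wall are two lugs, tops 50 mm up, 13.5 mm inwards, at x = +42 and -24 mm; the lower half's outside has upright channels at the same x, which let the lugs pass.
- bin_c_mid (a point): Bin like A, same point and axes. Put in another bin with tabs at the SAME end, the lugs enter the channels and it goes right down (nested): its step rests on the lower rim, 32 mm above the lower bin. With tabs at OPPOSITE ends its floor stands on the lugs (stacked), 50 mm above the lower bin. Fingers reaching more than 32 mm below its rim would hit the lower bin when nesting.
- knob_mid (a point): Turned wooden drawer knob, 32 mm across, 40 mm tall, standing about in the middle of one of the bins on its 3 mm floor; this point is its middle, 20 mm up. Its top stands 43 mm above the bench, too high for a bin to nest over it, low enough for one that stands on the lugs.
- glue_mid (a point): Bystander: white glue bottle, 60 mm across, 170 mm tall; point at half height. Leave alone.
- tin_mid (a point): Bystander: steel tin, 72 mm across, 100 mm tall; point at half height. Leave alone.
- offcut_mid (a point): Bystander: wood offcut 40 x 50 x 40 mm high; point at its centre. Leave alone.
- pot_mid (a point): Bystander: small white pot, 66 mm across, 60 mm tall; point at half height. Leave alone.

How it is judged:
At the end, for the whole second after the job is handed in: The bin with the knob stands within 25 mm of its start, upright, the knob still in it; a second bin stands on its lugs (46 to 55 mm higher), the third is nested in the second (28 to 37 mm higher); each is centred within 8 mm and aligned within 7 degrees of the one below, and level within 3 degrees (((horizontal distance between knob_mid and bin_a_mid below 0.04 m and distance of bin_a_mid from where it was at the start of the episode below 0.025 m and height (world z) of knob_mid below 0.045 m and angle between bin_a_mid's own z axis and vertical below 0.05 rad and z of bin_b_mid in the frame of bin_a_mid between 0.046 and 0.055 m and horizontal distance between bin_b_mid and bin_a_mid below 0.008 m and angle between the x axis of bin_b_mid and the x axis of bin_a_mid, either way round below 0.12 rad and angle between each of bin_b_mid, bin_c_mid's own z axis and vertical below 0.06 rad and z of bin_c_mid in the frame of bin_b_mid between 0.028 and 0.037 m and horizontal distance between bin_c_mid and bin_b_mid below 0.008 m and angle between the x axis of bin_c_mid and the x axis of bin_b_mid, either way round below 0.12 rad) or (horizontal distance between knob_mid and bin_a_mid below 0.04 m and distance of bin_a_mid from where it was at the start of the episode below 0.025 m and height (world z) of knob_mid below 0.045 m and angle between bin_a_mid's own z axis and vertical below 0.05 rad and z of bin_c_mid in the frame of bin_a_mid between 0.046 and 0.055 m and horizontal distance between bin_c_mid and bin_a_mid below 0.008 m and angle between the x axis of bin_c_mid and the x axis of bin_a_mid, either way round below 0.12 rad and angle between each of bin_c_mid, bin_b_mid's own z axis and vertical below 0.06 rad and z of bin_b_mid in the frame of bin_c_mid between 0.028 and 0.037 m and horizontal distance between bin_b_mid and bin_c_mid below 0.008 m and angle between the x axis of bin_b_mid and the x axis of bin_c_mid, either way round below 0.12 rad) or (horizontal distance between knob_mid and bin_b_mid below 0.04 m and distance of bin_b_mid from where it was at the start of the episode below 0.025 m and height (world z) of knob_mid below 0.045 m and angle between bin_b_mid's own z axis and vertical below 0.05 rad and z of bin_a_mid in the frame of bin_b_mid between 0.046 and 0.055 m and horizontal distance between bin_a_mid and bin_b_mid below 0.008 m and angle between the x axis of bin_a_mid and the x axis of bin_b_mid, either way round below 0.12 rad and angle between each of bin_a_mid, bin_c_mid's own z axis and vertical below 0.06 rad and z of bin_c_mid in the frame of bin_a_mid between 0.028 and 0.037 m and horizontal distance between bin_c_mid and bin_a_mid below 0.008 m and angle between the x axis of bin_c_mid and the x axis of bin_a_mid, either way round below 0.12 rad) or (horizontal distance between knob_mid and bin_b_mid below 0.04 m and distance of bin_b_mid from where it was at the start of the episode below 0.025 m and height (world z) of knob_mid below 0.045 m and angle between bin_b_mid's own z axis and vertical below 0.05 rad and z of bin_c_mid in the frame of bin_b_mid between 0.046 and 0.055 m and horizontal distance between bin_c_mid and bin_b_mid below 0.008 m and angle between the x axis of bin_c_mid and the x axis of bin_b_mid, either way round below 0.12 rad and angle between each of bin_c_mid, bin_a_mid's own z axis and vertical below 0.06 rad and z of bin_a_mid in the frame of bin_c_mid between 0.028 and 0.037 m and horizontal distance between bin_a_mid and bin_c_mid below 0.008 m and angle between the x axis of bin_a_mid and the x axis of bin_c_mid, either way round below 0.12 rad) or (horizontal distance between knob_mid and bin_c_mid below 0.04 m and distance of bin_c_mid from where it was at the start of the episode below 0.025 m and height (world z) of knob_mid below 0.045 m and angle between bin_c_mid's own z axis and vertical below 0.05 rad and z of bin_a_mid in the frame of bin_c_mid between 0.046 and 0.055 m and horizontal distance between bin_a_mid and bin_c_mid below 0.008 m and angle between the x axis of bin_a_mid and the x axis of bin_c_mid, either way round below 0.12 rad and angle between each of bin_a_mid, bin_b_mid's own z axis and vertical below 0.06 rad and z of bin_b_mid in the frame of bin_a_mid between 0.028 and 0.037 m and horizontal distance between bin_b_mid and bin_a_mid below 0.008 m and angle between the x axis of bin_b_mid and the x axis of bin_a_mid, either way round below 0.12 rad) or (horizontal distance between knob_mid and bin_c_mid below 0.04 m and distance of bin_c_mid from where it was at the start of the episode below 0.025 m and height (world z) of knob_mid below 0.045 m and angle between bin_c_mid's own z axis and vertical below 0.05 rad and z of bin_b_mid in the frame of bin_c_mid between 0.046 and 0.055 m and horizontal distance between bin_b_mid and bin_c_mid below 0.008 m and angle between the x axis of bin_b_mid and the x axis of bin_c_mid, either way round below 0.12 rad and angle between each of bin_b_mid, bin_a_mid's own z axis and vertical below 0.06 rad and z of bin_a_mid in the frame of bin_b_mid between 0.028 and 0.037 m and horizontal distance between bin_a_mid and bin_b_mid below 0.008 m and angle between the x axis of bin_a_mid and the x axis of bin_b_mid, either way round below 0.12 rad))); the robot touches nothing.
It fails at once if the glue is pushed more than 25 mm or tipped (distance of glue_mid from where it was at the start of the episode above 0.025 m or angle between glue_mid's own z axis and vertical above 0.35 rad).
It fails at once if the tin is pushed more than 25 mm or tipped (distance of tin_mid from where it was at the start of the episode above 0.025 m or angle between tin_mid's own z axis and vertical above 0.35 rad).
It fails at once if the offcut is pushed more than 25 mm or tipped (distance of offcut_mid from where it was at the start of the episode above 0.025 m or angle between offcut_mid's own z axis and vertical above 0.35 rad).
It fails at once if the pot is pushed more than 25 mm or tipped (distance of pot_mid from where it was at the start of the episode above 0.025 m or angle between pot_mid's own z axis and vertical above 0.35 rad).
It fails at once if the knob is shifted more than 50 mm or lifted out (distance of knob_mid from where it was at the start of the episode above 0.05 m).
It also fails if it takes over 64 s, if anything falls off the work surface, if the arm or the gripper's body presses on something with over 40 N, if the wrist force passes 120 N, or if a joint passes its speed limit or range.

ROBOT

A 6-joint arm with a two-finger parallel gripper is mounted at the origin on the work surface. World frame = base frame: x ahead of the robot, y to its left, z up, the work surface at z = 0. Lengths are in m, angles in rad, forces in N, time in s.
With the tool pointing down it reaches from about 0.375 to 0.975 m from the base axis. Payload 3.8 kg.
Tool frame: the origin (TCP) lies midway between the tips of the shut fingers; the grasp point (between the pads) lies 19 mm behind it; x points along the fingers, z is the direction in which the jaws open and shut, and the axes are right-handed (so a half turn about x gives the same grasp; the last joint's range is limited). The gripper opens to 85 mm and grips with 20 to 120 N. Pads are 22 mm wide; open, the fingers measure 114 mm over their backs; the gripper's body (76 mm by 85 mm) begins 54 mm behind the grasp point. The pads swing forward as they close: fully open they stand 13 mm farther back than shut.
Start: joints at [1.312, 0.264, 1.604, -0, 1.274, -0.037], TCP at [0.148, 0.658, 0.231] pointing down, gripper open.
Joint ranges: [-2.63, 2.63], [-0.94, 2.18], [0.31, 2.57], [-1.31, 4.45], [0, 2.66], [-2.55, 2.55]. Speed limits (rad/s): [2.57, 2.57, 3.14, 3.14, 3.14, 3.14].

INTERFACE

Orientations are given as a rotation vector (axis times angle).
In Python, from workcell import * gives the robot as it stands. The module is installed in compiled form; this text tells all that it offers.
- The arm moves only by the tool carry_out, never from a script. Its arguments are lists of equal length, an entry for each row: "offset": the shift along the tool's x, y, z in cm, a list of three; "delta_rot": the turn, a rotation vector about the tool's x, y, z in degrees, a list of three. A call has exactly 5 rows; each row shifts and turns the commanded pose from where the row before left it, along the tool's axes as they then stand; what a row does not reach is not made up. A row lasts 1/12 s, in which the tool goes at most 41.7 mm and 7.16 degrees, less where a joint would pass 70% of its speed; a pose out of reach is approached as far as the arm can. A call is refused whole if a number of a shift passes 4.17 or a number of a turn 7.16, either way. A call with a gripper value outside its range is refused whole. "fingers" is the opening, from -1 (shut) to 1 (fully open), set as the call begins (left out, the last holds). The fingers move at their own pace and stop on an object; "newtons" is the grip in N (left out, the last holds). Time passes only in rows, so rows that do not move let the fingers close, or fill a call up. It gives the time, the measured TCP pose, the force and the opening at its end, in the units of the state.
- read_state(): the state, without advancing time (a new reading comes with each control period).
- read_camera(name): name is "scene" or "top" or "wrist"; returns (picture, depth): 480x640x3 uint8, red, green, blue; 480x640 float32, m along the optical axis (not along the pixel's ray), 0 where there is no reading.
- get_calibration(name): a dict with "fx", "fy", "cx", "cy" (pixels), "R" (3x3) and "t" (3): a world point X has camera coordinates R X + t; the wrist camera has in their place "mount" (4x4, takes a point from camera to tool coordinates, whose origin is the TCP and whose axes are the tool frame's). Camera axes: x right, y down, z forward; pixel columns grow to the right and rows downward; lengths in m; the calibration is good to about 2 mm. A picture is of the moment at which its call begins: read the wrist's pose just before it. get_calibration takes no time and is no camera call.
- finish_job(): hands the job in, once; it reports no verdict.
The state is a dict: "time": time; "q": joint angles; "joint_vel": joint speeds; "joint_torque": joint torques, N m; "tool_pos": TCP position; "tcp_rot": TCP orientation; "wrist_force": force on the tool from outside, world axes, zero at the start; "torque": the same for the moment, N m; "width": opening from 0.0 (shut) to 1.0 (fully open).
Only numpy, scipy, OpenCV 4.12 (cv2) and the standard library are available. Lean on these libraries where they do the work, as an engineer would, in place of code of your own. Each camera call takes 0.05 s, during which the arm holds its last target. There are 200 camera calls.

## Working session

There is one attempt and no reset: what is moved stays moved. The work goes in short steps, Python scripts to look and compute and a tool call to move; the robot and the scene stay as the last step left them, time stands still between calls to the robot, and variables do not carry over. Pictures are saved under pics/ and viewed, about 8 in all and at most 12, crops included, and the job is handed in when it is done.

Besides the shell and the picture viewer there is one more tool, called after "Request:" as name(argument=value, ...) on one line, values as JSON. carry_out: Moves the arm, as the interface text tells. Its arguments: {"type":"object","properties":{"offset":{"type":"array"},"delta_rot":{"type":"array"},"fingers":{"type":"number"},"newtons":{"type":"number"}},"required":["offset","delta_rot"]}

```bash
mkdir -p pics; python3 - <<'E'
from workcell import *
import cv2, numpy as np
s=read_state(); print(s)
for n in("top","scene"):
    p,d=read_camera(n); cv2.imwrite(f"pics/{n}0.png",p[...,::-1]); np.savez(f"{n}0.npz",p=p,d=d)
    print(n,get_calibration(n))
print(get_calibration("wrist"))
E
```

```text
{'time': 0.0, 'q': array([ 1.31212341e+00,  2.64809257e-01,  1.60539901e+00, -2.83953027e-06,
        1.27368748e+00, -3.68642533e-02]), 'joint_vel': array([-2.65389941e-03,  4.54642200e-04, -8.18011674e-04,  8.62692774e-05,
        2.58998679e-03, -6.87236809e-04]), 'joint_torque': array([-5.27933844e-04, -5.15095711e+01, -3.67323017e+01, -5.08600948e-07,
        1.25078540e-02,  2.70918537e-05]), 'tool_pos': array([0.14828576, 0.65775141, 0.22991072]), 'tcp_rot': array([-1.04569439,  1.30788927,  1.04339758]), 'wrist_force': array([ 0.76122091, -0.52412522,  0.04884331]), 'torque': array([ 0.01723883,  0.02388246, -0.00573372]), 'width': 1.000777010639942}
top {'fx': 571.7905392572094, 'fy': 571.7905392572094, 'cx': 326.42618309270455, 'cy': 242.9753256707803, 'R': array([[ 0.00443484, -0.99988339,  0.01461285],
       [-0.99408947, -0.00599334, -0.1083984 ],
       [ 0.10847334, -0.01404575, -0.99400013]]), 't': array([-0.00324361,  0.53535749,  0.95914215])}
scene {'fx': 596.2801786391434, 'fy': 596.2801786391434, 'cx': 310.73744141931087, 'cy': 235.8977347695861, 'R': array([[-0.63917678,  0.76871219,  0.02312154],
       [ 0.44734278,  0.39608026, -0.80187584],
       [-0.62556972, -0.50219717, -0.59704316]]), 't': array([ 0.33228193, -0.1667485 ,  1.5619757 ])}
{'fx': 402.4424247413671, 'fy': 402.4424247413671, 'cx': 322.7747613674941, 'cy': 238.25100270963054, 'mount': array([[-5.27260798e-04, -3.01999987e-01,  9.53307783e-01,
        -1.43486344e-01],
       [-1.74238808e-03, -9.53306191e-01, -3.02000447e-01,
         7.61120380e-02],
       [ 9.99998343e-01, -1.82026511e-03, -2.35601949e-05,
        -1.02089223e-04],
       [ 0.00000000e+00,  0.00000000e+00,  0.00000000e+00,
         1.00000000e+00]])}
```

View pics/top0.png

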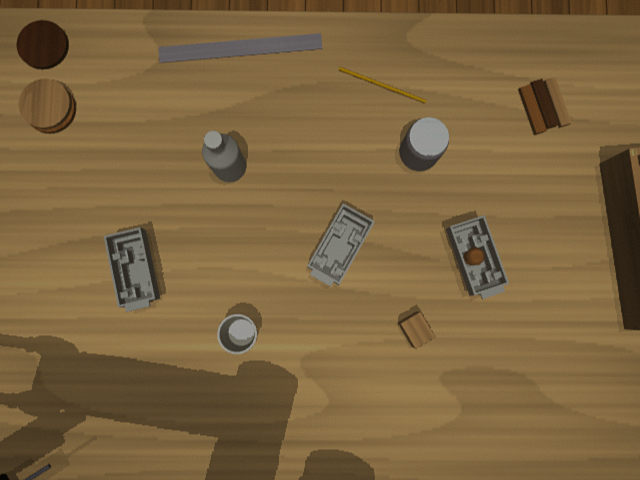

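View pics/scene0.png

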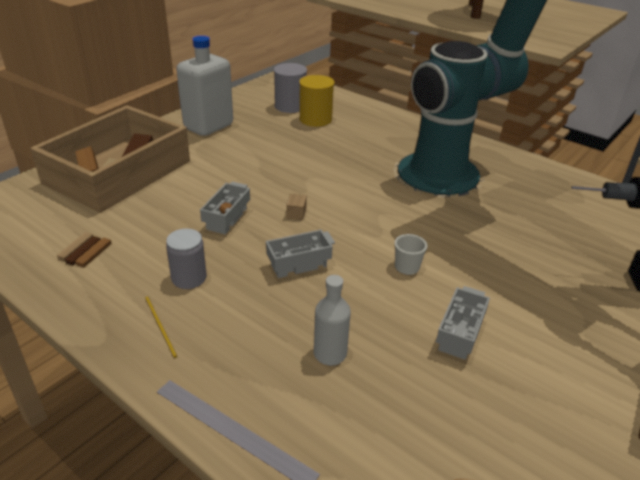

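The top view shows three bins, with the tab at the near (lower) end of each. The left bin is at about (130,268), the middle one at (340,243), and the right one, which holds the knob, at (477,256). The glue is at (225,160), the tin at (425,145), the pot at (238,333) and the offcut at (416,328). The scene view agrees.

```bash
cat > h.py <<'E'
from workcell import *
import numpy as np, cv2
from scipy.spatial.transform import Rotation as Ro
def pose():
    s=read_state(); return s,Ro.from_rotvec(s["tcp_rot"]).as_matrix(),np.array(s["tool_pos"])
def ext(name,st=None):
    c=get_calibration(name)
    if name!="wrist": return c,c["R"].T,-c["R"].T@c["t"]      # cam->world
    s,R,t=st; M=c["mount"]; return c,R@M[:3,:3],R@M[:3,3]+t
def cloud(name,d,st=None):
    c,Rw,tw=ext(name,st); v,u=np.mgrid[:480,:640]
    P=np.stack([(u-c["cx"])/c["fx"]*d,(v-c["cy"])/c["fy"]*d,d],-1)
    return P@Rw.T+tw
def ray(name,u,v,z,st=None):
    c,Rw,tw=ext(name,st); r=Rw@np.array([(u-c["cx"])/c["fx"],(v-c["cy"])/c["fy"],1]); return tw+r*(z-tw[2])/r[2]
def grey(p):
    h=cv2.cvtColor(p,cv2.COLOR_RGB2HSV); return (h[...,1]<60)&(h[...,2]>60)
def rims(p,d,name,st=None,lo=.054,hi=.068):
    W=cloud(name,d,st); m=(grey(p)&(d>0)&(W[...,2]>lo)&(W[...,2]<hi)).astype(np.uint8)
    n,l,s,c=cv2.connectedComponentsWithStats(cv2.morphologyEx(m,cv2.MORPH_CLOSE,np.ones((5,5))))
    out=[]
    for i in range(1,n):
        if s[i,4]<150: continue
        P=W[(l==i)&(m>0)]; out.append((P,c[i]))
    return out
def binfit(P):
    "centre, tab yaw from rim points: minAreaRect, then tab end by narrow extreme"
    (cx,cy),(w,h),a=cv2.minAreaRect((P[:,:2]*1000).astype(np.float32))
    a=np.radians(a if w>h else a+90); ux=np.array([np.cos(a),np.sin(a)]); uy=np.array([-ux[1],ux[0]])
    q=(P[:,:2]-np.array([cx,cy])/1000)@np.stack([ux,uy],1); L=max(w,h)/1000
    e=[np.ptp(q[k,1]) if k.any() else 0 for k in(q[:,0]>L/2-.006,q[:,0]<-L/2+.006)]
    if e[0]>e[1]: ux=-ux
    c=np.array([cx,cy])/1000-ux*.005
    return c,np.degrees(np.arctan2(ux[1],ux[0])),(L*1000,min(w,h)),e,np.median(P[:,2])
E
python3 - <<'E'
from h import *
np.set_printoptions(precision=4,suppress=True)
for n in("top","scene"):
    f=np.load(n+"0.npz"); p,d=f["p"],f["d"]
    print(n)
    for P,c in rims(p,d,n):
        print(c.round(),len(P),binfit(P))
    if n=="top":
        W=cloud(n,d)
        for k,(u,v) in dict(glue=(213,140),tin=(428,138),off=(414,322),pot=(238,320),knob=(474,255),bench=(300,400)).items(): print(k,W[v,u])
s,R,t=pose(); print(R)
E
```

```text
top
[336. 251.] 605 (array([ 0.5322, -0.0241]), np.float64(150.77107620239258), (131.96656799316406, 61.96585464477539), [np.float64(0.038565290247862274), np.float64(0.06118151684041184)], np.float64(0.06041740524450323))
[482. 264.] 650 (array([ 0.5146, -0.2557]), np.float64(-161.38722229003906), (131.27349853515625, 62.7032585144043), [np.float64(0.06188531469195142), np.float64(0.03969859129115589)], np.float64(0.060168680989006074))
[131. 276.] 647 (array([0.491 , 0.3275]), np.float64(-165.94857215881348), (132.0757293701172, 63.318450927734375), [np.float64(0.06201495338730996), np.float64(0.04011180858984659)], np.float64(0.06047739114047479))
[236. 334.] 296 (array([0.3869, 0.1477]), np.float64(-166.10982131958008), (64.11064910888672, 63.56714630126953), [np.float64(0.03543621451284408), np.float64(0.03381391461709167)], np.float64(0.060149095056146795))
glue [0.6748 0.1729 0.1705]
tin [ 0.7022 -0.1655  0.0991]
off [ 0.4009 -0.1485  0.0408]
pot [0.4022 0.1525 0.0058]
knob [ 0.5147 -0.252   0.0437]
bench [0.2656 0.0436 0.0005]
scene
[207. 113.] 240 (array([ 0.2399, -0.6051]),
[... 859 characters left out ...]
-0.1424]), np.float64(-32.537555694580085), (67.15965270996094, 27.979034423828125), [np.float64(0.013137563020846534), np.float64(0.010623029383566317)], np.float64(0.061086325879298575))
[465. 312.] 546 (array([0.4915, 0.3278]), np.float64(-166.1506967544556), (136.5272979736328, 62.08740234375), [np.float64(0.06049412870970394), np.float64(0.03718955790137458)], np.float64(0.05938066369327882))
[331. 338.] 200 (array([0.6955, 0.1844]), np.float64(132.89785385131836), (56.52182388305664, 24.792938232421875), [np.float64(0.011832594034531553), np.float64(0.012261102111491935)], np.float64(0.06131262101086504))
[[-0.0005 -0.9755  0.22  ]
 [-0.002   0.22    0.9755]
 [-1.      0.0001 -0.0021]]
```

```bash
cat >> h.py <<'E'
def plan(xyz,zyaw,n=None,R=None,p=None):
    "rows to bring the TCP to xyz, pointing down with tool z at zyaw (deg); turn spread over the rows"
    if R is None: s,R,p=pose()
    cz=np.cos(np.radians(zyaw)); sz=np.sin(np.radians(zyaw))
    x=np.array([0,0,-1.]); z=np.array([cz,sz,0]); T=np.stack([x,np.cross(z,x),z],1)
    rv=Ro.from_matrix(R.T@T).as_rotvec(); D=np.array(xyz)-p
    if n is None: n=5*int(np.ceil(max(np.abs(np.degrees(rv)).max()/6.6,np.linalg.norm(D)*100/3.6)/5-.02))
    n=max(n,5); off=[]
    for i in range(n):
        Ri=R@Ro.from_rotvec(rv*i/n).as_matrix(); off.append((Ri.T@D/n*100).round(2).tolist())
    rot=np.degrees(rv/n).round(2).tolist(); print("rot each row",rot,"n",n)
    for i in range(0,n,5): print(off[i:i+5])
    return T,np.array(xyz)
E
python3 - <<'E'
from h import *
T,p=plan([.4912,.3277,.13],104)
plan([.4912,.3277,.026],104,R=T,p=p)
E
```

```text
rot each row [-1.78, -0.01, -0.0] n 15
[[0.67, -2.71, -1.64], [0.67, -2.66, -1.73], [0.67, -2.61, -1.81], [0.67, -2.55, -1.89], [0.67, -2.49, -1.97]]
[[0.67, -2.43, -2.04], [0.67, -2.36, -2.12], [0.67, -2.3, -2.19], [0.67, -2.23, -2.26], [0.67, -2.15, -2.33]]
[[0.67, -2.08, -2.39], [0.67, -2.01, -2.46], [0.67, -1.93, -2.52], [0.67, -1.85, -2.58], [0.67, -1.77, -2.63]]
rot each row [0.0, 0.0, 0.0] n 5
[[2.08, 0.0, 0.0], [2.08, 0.0, 0.0], [2.08, 0.0, 0.0], [2.08, 0.0, 0.0], [2.08, 0.0, 0.0]]
```

Request:
carry_out(offset=[[0.67,-2.71,-1.64],[0.67,-2.66,-1.73],[0.67,-2.61,-1.81],[0.67,-2.55,-1.89],[0.67,-2.49,-1.97]], delta_rot=[[-1.78,0,0],[-1.78,0,0],[-1.78,0,0],[-1.78,0,0],[-1.78,0,0]], fingers=1, newtons=40)

```text
time: 0.52
tool_pos: [0.2633, 0.547, 0.1969]
tcp_rot: [-1.162, 1.24, 1.161]
wrist_force: [-0.9, 0.5, -0.2]
width: 0.999
```

Request:
carry_out(offset=[[0.67,-2.43,-2.04],[0.67,-2.36,-2.12],[0.67,-2.3,-2.19],[0.67,-2.23,-2.26],[0.67,-2.15,-2.33]], delta_rot=[[-1.78,0,0],[-1.78,0,0],[-1.78,0,0],[-1.78,0,0],[-1.78,0,0]])

```text
time: 0.93
tool_pos: [0.3777, 0.4369, 0.1635]
tcp_rot: [-1.276, 1.166, 1.276]
wrist_force: [0.8, 0.7, 0.6]
width: 1.004
```

Request:
carry_out(offset=[[0.67,-2.08,-2.39],[0.67,-2.01,-2.46],[0.67,-1.93,-2.52],[0.67,-1.85,-2.58],[0.67,-1.77,-2.63]], delta_rot=[[-1.78,0,0],[-1.78,0,0],[-1.78,0,0],[-1.78,0,0],[-1.78,0,0]])

```text
time: 1.35
tool_pos: [0.492, 0.3269, 0.13]
tcp_rot: [-1.388, 1.084, 1.388]
wrist_force: [1.1, 0.7, -0.1]
width: 1.005
```

Request:
carry_out(offset=[[0,0,0],[0,0,0],[0,0,0],[0,0,0],[0,0,0]], delta_rot=[[0,0,0],[0,0,0],[0,0,0],[0,0,0],[0,0,0]])

```text
time: 1.77
tool_pos: [0.4907, 0.3295, 0.131]
tcp_rot: [-1.388, 1.082, 1.388]
wrist_force: [0.4, 0.1, -0.2]
width: 1.003
```

```bash
python3 - <<'E'
from h import *
st=pose(); print(st[0]["tool_pos"],st[1].round(4).tolist(),st[0]["wrist_force"])
p,d=read_camera("wrist"); cv2.imwrite("pics/w1.png",p[...,::-1])
for P,c in rims(p,d,"wrist",st): print(c.round(),len(P),binfit(P))
plan([.4912,.3277,.026],104)
E
```

```text
[0.49071163 0.32945036 0.1310368 ] [[0.0001, -0.97, -0.2431], [0.0004, -0.2431, 0.97], [-1.0, -0.0002, 0.0003]] [ 0.35985462  0.05972105 -0.15994709]
[31. 13.] 736 (array([0.41005175, 0.15959702]), np.float64(118.45384979248048), (28.663782119750977, 6.040650367736816), [np.float64(0.004355611495266672), np.float64(0.005400007964788793)], np.float64(0.06020982994150553))
[320. 221.] 6410 (array([0.49261594, 0.32755242]), np.float64(-166.22293090820315), (132.50831604003906, 62.30023956298828), [np.float64(0.0617303867404938), np.float64(0.03997133239474112)], np.float64(0.06071955917473952))
rot each row [0.02, 0.0, 0.0] n 5
[[2.1, 0.0, -0.04], [2.1, 0.0, -0.04], [2.1, 0.0, -0.04], [2.1, 0.0, -0.04], [2.1, 0.0, -0.04]]
```

Request:
carry_out(offset=[[2.1,-0.02,-0.04],[2.1,-0.02,-0.04],[2.1,-0.02,-0.04],[2.1,-0.02,-0.04],[2.1,-0.02,-0.04]], delta_rot=[[0,0,0],[0,0,0],[0,0,0],[0,0,0],[0,0,0]])

```text
time: 2.23
tool_pos: [0.4925, 0.3277, 0.0254]
tcp_rot: [-1.388, 1.082, 1.387]
wrist_force: [-0.2, 0.3, 0.1]
width: 0.999
```

Request:
carry_out(offset=[[0,0,0],[0,0,0],[0,0,0],[0,0,0],[0,0,0]], delta_rot=[[0,0,0],[0,0,0],[0,0,0],[0,0,0],[0,0,0]], fingers=-1, newtons=40)

```text
time: 2.65
tool_pos: [0.4939, 0.3276, 0.0275]
tcp_rot: [-1.387, 1.081, 1.386]
wrist_force: [-0.6, 0.0, -1.4]
width: 0.721
```

Request:
carry_out(offset=[[0,0,0],[0,0,0],[0,0,0],[0,0,0],[0,0,0]], delta_rot=[[0,0,0],[0,0,0],[0,0,0],[0,0,0],[0,0,0]])

```text
time: 3.07
tool_pos: [0.4929, 0.3267, 0.0259]
tcp_rot: [-1.387, 1.084, 1.387]
wrist_force: [-0.3, -1.0, -1.2]
width: 0.72
```

```bash
python3 - <<'E'
from h import *
st=pose(); print(st[0]["tool_pos"],st[1].round(4).tolist(),st[0]["wrist_force"],st[0]["width"])
p,d=read_camera("wrist"); cv2.imwrite("pics/w2.png",p[...,::-1])
for P,c in rims(p,d,"wrist",st): print(c.round(),len(P),binfit(P))
E
```

```text
[0.49291567 0.32668971 0.02585782] [[0.0, -0.9703, -0.2417], [0.0, -0.2417, 0.9703], [-1.0, -0.0001, 0.0]] [-0.31693592 -0.96067201 -1.19527369] 0.7195717677923044
[324. 242.] 18711 (array([0.48270222, 0.32471037]), np.float64(-166.07247543334964), (109.42582702636719, 77.62335205078125), [np.float64(0.055857240713976936), np.float64(0.04025629004809816)], np.float64(0.061030660004410084))
```

View pics/w2.png

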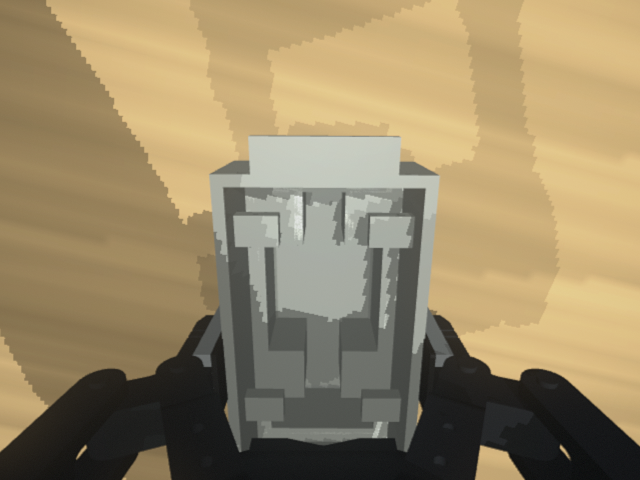

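Request:
carry_out(offset=[[-2,0,0],[-3.5,0,0],[-3.5,0,0],[-3.5,0,0],[-3.5,0,0]], delta_rot=[[0,0,0],[0,0,0],[0,0,0],[0,0,0],[0,0,0]])

```text
time: 3.53
tool_pos: [0.4925, 0.3264, 0.187]
tcp_rot: [-1.387, 1.084, 1.387]
wrist_force: [0.6, 0.5, -1.4]
width: 0.721
```

```bash
python3 - <<'E'
from h import *
st=pose(); s,R,t=st; print(t,s["wrist_force"],s["width"])
p,d=read_camera("wrist"); W=cloud("wrist",d,st); g=grey(p)
Q=(W-t)@R*1000  # tool coords mm
m=g&(d>0)&(Q[...,1]>30)&(Q[...,1]<90)&(abs(Q[...,2])<40)&(Q[...,0]<-20)
print("rim x",np.median(Q[m][:,0]),"tab edge y",np.percentile(Q[m][:,1],[99,99.9]),"z edges",Q[m][:,2].min(),Q[m][:,2].max())
mm=m&(Q[...,1]>64); print("tab z", Q[mm][:,2].min(),Q[mm][:,2].max(),np.median(Q[mm][:,0]))
np.savez("hold1.npz",p=p,d=d)
plan([.5148,-.2553,.20],-71.3)
E
```

```text
[0.49249629 0.32644178 0.18704658] [ 0.59789459  0.46370546 -1.37763463] 0.7212940217213485
rim x -34.936035346623825 tab edge y [69.76657869 70.00248493] z edges -31.69541449938746 30.84192544818601
tab z -20.34472294189313 19.859182512688903 -35.2911236669544
rot each row [5.84, 0.04, -0.01] n 30
[[-0.02, 0.41, -1.9], [-0.02, 0.22, -1.94], [-0.02, 0.02, -1.95], [-0.02, -0.18, -1.94], [-0.02, -0.38, -1.91]]
[[-0.02, -0.57, -1.86], [-0.02, -0.76, -1.8], [-0.02, -0.94, -1.71], [-0.02, -1.1, -1.61], [-0.01, -1.26, -1.48]]
[[-0.01, -1.41, -1.35], [-0.01, -1.54, -1.2], [-0.01, -1.65, -1.04], [-0.01, -1.75, -0.86], [-0.01, -1.83, -0.68]]
[[-0.01, -1.89, -0.49], [-0.01, -1.93, -0.3], [-0.01, -1.95, -0.1], [-0.01, -1.95, 0.1], [-0.01, -1.93, 0.3]]
[[-0.01, -1.89, 0.49], [-0.01, -1.83, 0.68], [-0.01, -1.75, 0.86], [-0.01, -1.65, 1.04], [-0.01, -1.54, 1.2]]
[[-0.01, -1.41, 1.35], [-0.01, -1.26, 1.49], [-0.01, -1.1, 1.61], [-0.01, -0.93, 1.71], [-0.01, -0.75, 1.8]]
```

Request:
carry_out(offset=[[-0.02,0.41,-1.9],[-0.02,0.22,-1.94],[-0.02,0.02,-1.95],[-0.02,-0.18,-1.94],[-0.02,-0.38,-1.91]], delta_rot=[[5.84,0,0],[5.84,0,0],[5.84,0,0],[5.84,0,0],[5.84,0,0]])

```text
time: 4.0
tool_pos: [0.4957, 0.2285, 0.1865]
tcp_rot: [-1.008, 1.325, 1.008]
wrist_force: [0.2, 0.3, -0.6]
width: 0.72
```

Request:
carry_out(offset=[[-0.02,-0.57,-1.86],[-0.02,-0.76,-1.8],[-0.02,-0.94,-1.71],[-0.02,-1.1,-1.61],[-0.01,-1.26,-1.48]], delta_rot=[[5.84,0,0],[5.84,0,0],[5.84,0,0],[5.84,0,0],[5.84,0,0]])

```text
time: 4.42
tool_pos: [0.4988, 0.131, 0.1874]
tcp_rot: [-0.618, 1.481, 0.618]
wrist_force: [-0.0, 0.5, -1.1]
width: 0.721
```

Request:
carry_out(offset=[[-0.01,-1.41,-1.35],[-0.01,-1.54,-1.2],[-0.01,-1.65,-1.04],[-0.01,-1.75,-0.86],[-0.01,-1.83,-0.68]], delta_rot=[[5.84,0,0],[5.84,0,0],[5.84,0,0],[5.84,0,0],[5.84,0,0]])

```text
time: 4.83
tool_pos: [0.5018, 0.0335, 0.1879]
tcp_rot: [-0.221, 1.56, 0.221]
wrist_force: [0.2, 0.1, -1.4]
width: 0.719
```

Request:
carry_out(offset=[[-0.01,-1.89,-0.49],[-0.01,-1.93,-0.3],[-0.01,-1.95,-0.1],[-0.01,-1.95,0.1],[-0.01,-1.93,0.3]], delta_rot=[[5.84,0,0],[5.84,0,0],[5.84,0,0],[5.84,0,0],[5.84,0,0]])

```text
time: 5.25
tool_pos: [0.5049, -0.0641, 0.1885]
tcp_rot: [0.18, 1.563, -0.179]
wrist_force: [-0.1, 0.6, -0.6]
width: 0.72
```

Request:
carry_out(offset=[[-0.01,-1.89,0.49],[-0.01,-1.83,0.68],[-0.01,-1.75,0.86],[-0.01,-1.65,1.04],[-0.01,-1.54,1.2]], delta_rot=[[5.84,0,0],[5.84,0,0],[5.84,0,0],[5.84,0,0],[5.84,0,0]])

```text
time: 5.67
tool_pos: [0.5079, -0.1616, 0.1889]
tcp_rot: [0.577, 1.493, -0.577]
wrist_force: [-0.1, -0.0, -0.1]
width: 0.721
```

```bash
python3 - <<'E'
from h import *
st=pose(); s,R,t=st; print(t,s["wrist_force"],s["width"],s["q"])
p,d=read_camera("wrist"); cv2.imwrite("pics/w3.png",p[...,::-1])
np.savez("w3.npz",p=p,d=d)
for P,c in rims(p,d,"wrist",st): print(c.round(),len(P),binfit(P))
E
```

```text
[ 0.50793233 -0.16161711  0.18888118] [-0.05215072 -0.0149358  -0.11511415] 0.7211511994462696 [-3.54805563e-01  2.69694659e-02  1.95393494e+00  2.86869232e-05
  1.16084800e+00  3.83504015e-01]
[157.  61.] 4445 (array([ 0.52439427, -0.0188853 ]), np.float64(-29.372177124023434), (132.31423950195312, 62.38863754272461), [np.float64(0.04045648063673781), np.float64(0.040211529072344356)], np.float64(0.06081587540336264))
[519.  46.] 952 (array([ 0.67887141, -0.15790512]), np.float64(-98.3838119506836), (57.91834259033203, 15.631387710571289), [np.float64(0.007085738061909539), np.float64(0.006895313888784439)], np.float64(0.06130378728443986))
[467. 274.] 1053 (array([ 0.55255799, -0.24866817]), np.float64(-161.41503524780273), (57.139076232910156, 53.6007080078125), [np.float64(0.053085653447042774), np.float64(0.004236852580260322)], np.float64(0.060363121648838836))
```

View pics/w3.png

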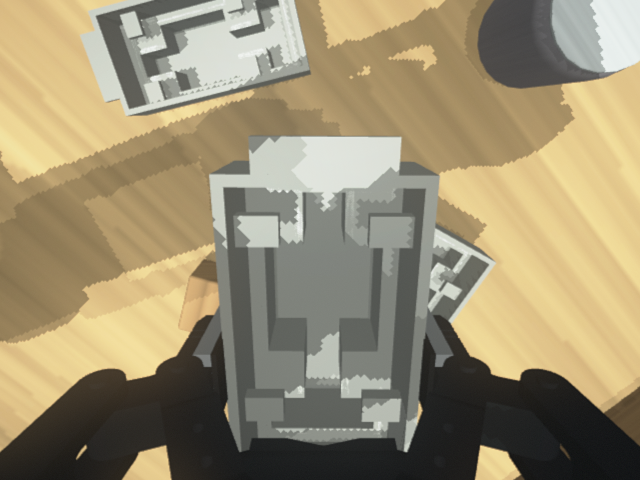

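```bash
cat > k.py <<'E'
from h import *
s,R,t=st=pose(); print(t,s["q"])
E
python3 - <<'E'
from h import *
f=np.load("w3.npz"); st=(None,Ro.from_rotvec([0.577,1.493,-0.577]).as_matrix(),np.array([ 0.50793,-.161617,.18888]))
a=np.radians(-161.3); u=np.array([np.cos(a),np.sin(a)]); v=np.array([-u[1],u[0]])
for P,c in rims(f["p"],f["d"],"wrist",st):
    if c[0]>400 and c[1]>200:
        A=P[:,:2]@u; B=P[:,:2]@v; print(A.min(),B.min(),B.max(),"expected",np.array([.5148,-.2553])@u-.061,np.array([.5148,-.2553])@v-.031,np.array([.5148,-.2553])@v+.031)
        q=P[P[:,:2]@u<A.min()+.003][:,:2]; l=np.polyfit(B[A<A.min()+.004],A[A<A.min()+.004],1); print(l)
plan([.5155,-.2552,.19],-71.3)
E
```

```text
-0.46730563331236946 0.38591053610034703 0.43946821728126495 expected -0.4667713544871326 0.37587435146206727 0.4378743514620672
[ 0.00663664 -0.46837597]
rot each row [5.74, 0.03, 0.02] n 5
[[-0.01, -1.23, 1.33], [-0.01, -1.09, 1.45], [-0.01, -0.94, 1.55], [-0.02, -0.78, 1.63], [-0.02, -0.62, 1.7]]
```

Request:
carry_out(offset=[[0,-1.28,1.33],[0,-1.14,1.47],[0,-0.98,1.57],[0,-0.82,1.65],[0,-0.64,1.72]], delta_rot=[[5.74,0,0],[5.74,0,0],[5.74,0,0],[5.74,0,0],[5.74,0,0]])

```text
time: 6.13
tool_pos: [0.5151, -0.2535, 0.1889]
tcp_rot: [0.961, 1.349, -0.961]
wrist_force: [0.2, -0.2, -0.9]
width: 0.722
```

Request:
carry_out(offset=[[0.8,0,0],[0.8,0,0],[0.8,0,0],[0,0,0],[0,0,0]], delta_rot=[[0,0,0],[0,0,0],[0,0,0],[0,0,0],[0,0,0]])

```text
time: 6.55
tool_pos: [0.5143, -0.2513, 0.1636]
tcp_rot: [0.957, 1.354, -0.957]
wrist_force: [0.6, 0.7, -1.1]
width: 0.715
```

```bash
python3 - <<'E'
from h import *
ts=np.mean([pose()[2] for _ in range(3)],0)
st=pose(); s,R,t=st; print(t,ts,s["q"],"zyaw",np.degrees(np.arctan2(R[1,2],R[0,2])),"tilt",R[2].round(4))
p,d=read_camera("top"); st2=pose(); p2,d2=read_camera("scene"); st3=pose(); print(st2[2],st3[2])
cv2.imwrite("pics/t4.png",cv2.resize(np.hstack([p[150:350,380:580],p2[100:300,130:330]])[...,::-1],(800,400)))
np.savez("t4.npz",p=p,d=d,p2=p2,d2=d2)
for n,a,b in(("top",p,d),("scene",p2,d2)):
  W=cloud(n,b); h=t[2]+.035
  for lo,hi in((h-.006,h+.006),):
    for P,c in rims(a,b,n,None,lo,hi): 
        r=binfit(P)
        if np.hypot(*(r[0]-t[:2]))<.05: print(n,c.round(),len(P),r)
plan([.5160,-.2556,.15],-71.3)
E
```

```text
[ 0.51428496 -0.2513056   0.16363435] [ 0.51428496 -0.2513056   0.16363435] [-4.98153532e-01  1.25594259e-01  1.89696307e+00  2.04473801e-04
  1.12210099e+00  7.34100479e-01] zyaw -70.60818413531716 tilt [-1.     -0.0019 -0.0024]
[ 0.51486651 -0.25166168  0.16447787] [ 0.51529708 -0.25198516  0.16511181]
scene [213. 150.] 303 (array([ 0.52983995, -0.25027386]), np.float64(-167.76286697387698), (129.77508544921875, 80.46480560302734), [np.float64(0.035902542842894854), np.float64(0.01243318961454996)], np.float64(0.19702155065988913))
rot each row [0.13, -0.0, 0.0] n 5
[[0.3, -0.01, 0.07], [0.3, -0.01, 0.07], [0.3, -0.01, 0.07], [0.3, -0.01, 0.07], [0.3, -0.01, 0.07]]
```

View pics/t4.png

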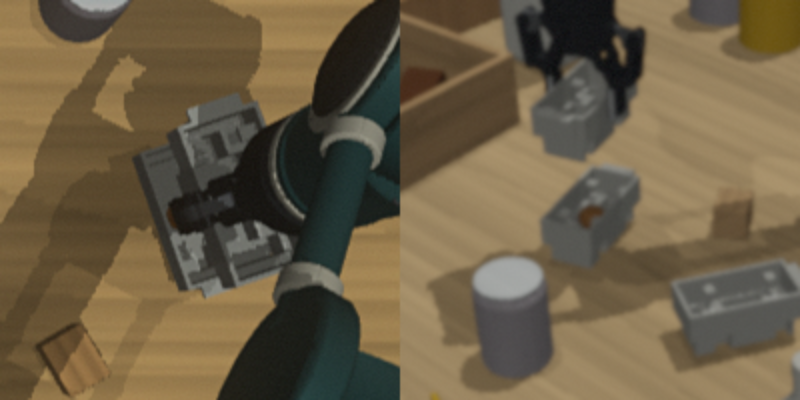

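```bash
python3 - <<'E'
from h import *
f=np.load("t4.npz"); a=np.radians(18.7); u=np.array([np.cos(a),np.sin(a)]); v=np.array([-u[1],u[0]])
def rep(n,p,d):
    W=cloud(n,d); g=grey(p)&(d>0)
    near=np.hypot(W[...,0]-.515,W[...,1]+.255)<.085
    for nm,lo,hi in(("held",.192,.206),("K",.055,.066)):
        P=W[g&near&(W[...,2]>lo)&(W[...,2]<hi)]; A=P[:,:2]@u; B=P[:,:2]@v
        print(n,nm,len(P),"z",np.median(P[:,2]),"u",A.min(),A.max(),"v",B.min(),B.max())
        if nm=="held":
            k=A>A.max()-.006; print("  tab v",B[k].min(),B[k].max(), "yaw of tab edge",np.degrees(np.arctan(np.polyfit(B[A>A.max()-.003],A[A>A.max()-.003],1)[0])))
rep("top",f["p"],f["d"]); rep("scene",f["p2"],f["d2"])
c=np.array([.5152,-.2559]); print("K centre u,v",c@u,c@v)
for i in range(4): print(pose()[2])
E
```

```text
top held 546 z 0.19836330843503713 u 0.34557932433416066 0.4769290683857561 v -0.4344179498879278 -0.3715690476777897
  tab v -0.4221683177426892 -0.38212580399233576 yaw of tab edge 0.12582641926304056
top K 295 z 0.06046503704353601 u 0.33482928123422057 0.46548617970217104 v -0.4079711785611107 -0.3754502859795838
scene held 323 z 0.19697165442287512 u 0.34855411432539024 0.4808636041649899 v -0.44630981838034334 -0.3659007198611037
  tab v -0.42390179977502845 -0.38257068771803093 yaw of tab edge -0.12970939905670173
scene K 291 z 0.05832894052405335 u 0.333425825031309 0.4718531599713245 v -0.43810029793293076 -0.37380770939447566
K centre u,v 0.4059578708038795 -0.4075709228249492
[ 0.51529708 -0.25198516  0.16511181]
[ 0.51529708 -0.25198516  0.16511181]
[ 0.51529708 -0.25198516  0.16511181]
[ 0.51529708 -0.25198516  0.16511181]
```

Request:
carry_out(offset=[[1.5,-0.02,0.1],[1.5,-0.02,0.1],[1.5,-0.02,0.1],[1.5,0,0.1],[1.5,0,0]], delta_rot=[[0,0,0],[0,0,0],[0,0,0],[0,0,0],[0,0,0]])

```text
time: 7.07
tool_pos: [0.5168, -0.2567, 0.0904]
tcp_rot: [0.957, 1.348, -0.957]
wrist_force: [-0.4, 0.2, -1.5]
width: 0.721
```

Request:
carry_out(offset=[[0,0,0],[0,0,0],[0,0,0],[0,0,0],[0,0,0]], delta_rot=[[0,0,0],[0,0,0],[0,0,0],[0,0,0],[0,0,0]])

```text
time: 7.48
tool_pos: [0.517, -0.2572, 0.0917]
tcp_rot: [0.957, 1.347, -0.957]
wrist_force: [0.1, -0.5, -0.3]
width: 0.721
```

```bash
cat > rel.py <<'E'
from h import *
def rep(yaw,c0,bands,names=("top","scene")):
    a=np.radians(yaw); u=np.array([np.cos(a),np.sin(a)]); v=np.array([-u[1],u[0]]); c0=np.array(c0)
    for n in names:
        s,R,t=pose(); p,d=read_camera(n); W=cloud(n,d); g=grey(p)&(d>0)&(np.hypot(W[...,0]-c0[0],W[...,1]-c0[1])<.085)
        print("tcp",t,"zyaw",np.degrees(np.arctan2(R[1,2],R[0,2])).round(1),"F",s["wrist_force"].round(1))
        for nm,(lo,hi) in bands.items():
            P=W[g&(W[...,2]>lo)&(W[...,2]<hi)]; A=(P[:,:2]-c0)@u*1000; B=(P[:,:2]-c0)@v*1000; k=A>A.max()-6
            print(n,nm,len(P),"z",np.median(P[:,2]).round(4),"u",A.min().round(1),A.max().round(1),"v",B.min().round(1),B.max().round(1),"end v",B[k].min().round(1),B[k].max().round(1))
    return p
E
python3 - <<'E'
from rel import *
rep(18.7,[.5152,-.2559],dict(held=(.118,.132),K=(.055,.066)))
E
```

```text
tcp [ 0.51704519 -0.25715641  0.09171827] zyaw -70.7 F [ 0.1 -0.5 -0.3]
top held 488 z 0.1264 u -59.7 71.7 v -32.5 29.6 end v -21.0 18.7
top K 253 z 0.0603 u -71.2 59.5 v -20.8 32.1 end v 20.4 31.1
tcp [ 0.51689161 -0.25712052  0.09151121] zyaw -70.7 F [ 0.1 -0.8 -0.8]
scene held 302 z 0.1239 u -56.5 74.3 v -41.2 36.6 end v -19.8 19.1
scene K 179 z 0.0584 u -71.2 64.5 v -29.5 34.4 end v -26.1 32.9
```

Request:
carry_out(offset=[[0,-0.06,-0.1],[0,-0.06,-0.08],[0,0,0],[0.4,0,0],[0.4,0,0]], delta_rot=[[0.4,0,0],[0,0,0],[0,0,0],[0,0,0],[0,0,0]])

```text
time: 8.0
tool_pos: [0.5145, -0.2555, 0.0822]
tcp_rot: [0.963, 1.347, -0.963]
wrist_force: [-0.1, -0.1, -2.3]
width: 0.723
```

Request:
carry_out(offset=[[0.2,0,0],[0.2,0,0],[0.2,0,0],[0.1,0,0],[0,0,0]], delta_rot=[[0,0,0],[0,0,0],[0,0,0],[0,0,0],[0,0,0]])

```text
time: 8.42
tool_pos: [0.5143, -0.2554, 0.0755]
tcp_rot: [0.963, 1.348, -0.963]
wrist_force: [-0.6, 0.5, 1.3]
width: 0.716
```

```bash
python3 - <<'E'
from rel import *
rep(18.7,[.5152,-.2559],dict(held=(.102,.118),K=(.055,.066)),("top",))
E
```

```text
tcp [ 0.5143325  -0.25544849  0.07546853] zyaw -71.1 F [-0.6  0.5  1.3]
top held 457 z 0.1104 u -61.3 69.9 v -30.7 32.0 end v -19.4 20.6
top K 300 z 0.0598 u -71.1 59.1 v -21.5 32.2 end v 26.4 30.8
```

Request:
carry_out(offset=[[0.1,0,0],[0.1,0,0],[0,0,0],[0,0,0],[0,0,0]], delta_rot=[[0,0,0],[0,0,0],[0,0,0],[0,0,0],[0,0,0]])

```text
time: 8.88
tool_pos: [0.5144, -0.2556, 0.0754]
tcp_rot: [0.963, 1.347, -0.963]
wrist_force: [-5.8, 1.5, 13.3]
width: 0.723
```

Request:
carry_out(offset=[[0,0,0],[0,0,0],[0,0,0],[0,0,0],[0,0,0]], delta_rot=[[0,0,0],[0,0,0],[0,0,0],[0,0,0],[0,0,0]], fingers=1)

```text
time: 9.3
tool_pos: [0.5142, -0.2554, 0.0729]
tcp_rot: [0.963, 1.348, -0.963]
wrist_force: [-0.7, 0.2, -0.4]
width: 0.999
```

Request:
carry_out(offset=[[-2,0,0],[-3,0,0],[-3,0,0],[-2,0,0],[-1,0,0]], delta_rot=[[0,0,0],[0,0,0],[0,0,0],[0,0,0],[0,0,0]])

```text
time: 9.72
tool_pos: [0.5161, -0.2564, 0.1868]
tcp_rot: [0.963, 1.342, -0.962]
wrist_force: [0.3, -0.5, -0.0]
width: 0.998
```

```bash
python3 - <<'E'
from rel import *
st=pose(); p,d=read_camera("wrist"); 
for lo,hi in((.100,.118),(.054,.066)):
    for P,c in rims(p,d,"wrist",st,lo,hi): print(c.round(),len(P),binfit(P),"z sd",P[:,2].std())
p=rep(18.7,[.5152,-.2559],dict(B2=(.100,.118),K=(.055,.066)))
W=plan([.533,-.0237,.15],60.5)
plan([.533,-.0237,.026],60.5,R=W[0],p=W[1])
E
```

```text
[321. 226.] 7990 (array([ 0.515234  , -0.25574933]), np.float64(18.39966583251953), (132.46820068359375, 62.187339782714844), [np.float64(0.039870461904308374), np.float64(0.06187937282044169)], np.float64(0.11042537352197215)) z sd 0.004181744478918099
[43. 79.] 2212 (array([ 0.5470891 , -0.04102307]), np.float64(150.62847900390625), (92.73928833007812, 47.00291442871094), [np.float64(0.0010942317693130692), np.float64(0.04684311003276247)], np.float64(0.06031574380028659)) z sd 0.002310578981684897
[320. 229.] 3217 (array([ 0.50909088, -0.25780216]), np.float64(18.44611358642578), (99.7137451171875, 43.28186798095703), [np.float64(0.014716715044196409), np.float64(0.04304856454163614)], np.float64(0.054619274867441114)) z sd 0.003050283692305066
tcp [ 0.51652899 -0.2566138   0.18760722] zyaw -71.1 F [ 0.7 -0.2  0.8]
top B2 668 z 0.1098 u -61.4 70.0 v -31.0 32.0 end v -19.6 20.1
top K 370 z 0.0593 u -71.1 59.3 v -23.2 31.9 end v 27.1 31.0
tcp [ 0.51573358 -0.25620021  0.1854126 ] zyaw -71.1 F [-1.  -1.   0.3]
scene B2 491 z 0.1068 u -62.9 73.3 v -31.5 33.6 end v -18.8 21.4
scene K 333 z 0.0593 u -71.8 65.1 v -28.2 33.7 end v -26.2 32.4
rot each row [-6.58, 0.0, 0.0] n 20
[[0.17, 0.46, -1.07], [0.17, 0.58, -1.01], [0.17, 0.69, -0.93], [0.17, 0.8, -0.85], [0.17, 0.89, -0.75]]
[[0.17, 0.97, -0.64], [0.17, 1.04, -0.53], [0.17, 1.09, -0.41], [0.17, 1.13, -0.28], [0.17, 1.15, -0.15]]
[[0.17, 1.16, -0.02], [0.17, 1.16, 0.12], [0.17, 1.14, 0.25], [0.17, 1.1, 0.38], [0.17, 1.05, 0.5]]
[[0.17, 0.98, 0.62], [0.17, 0.91, 0.73], [0.17, 0.82, 0.83], [0.17, 0.72, 0.91], [0.17, 0.61, 0.99]]
rot each row [0.0, 0.0, 0.0] n 5
[[2.48, 0.0, 0.0], [2.48, 0.0, 0.0], [2.48, 0.0, 0.0], [2.48, 0.0, 0.0], [2.48, 0.0, 0.0]]
```

Request:
carry_out(offset=[[0.17,0.46,-1.07],[0.17,0.58,-1.01],[0.17,0.69,-0.93],[0.17,0.8,-0.85],[0.17,0.89,-0.75]], delta_rot=[[-6.58,0,0],[-6.58,0,0],[-6.58,0,0],[-6.58,0,0],[-6.58,0,0]])

```text
time: 10.28
tool_pos: [0.5172, -0.1962, 0.1715]
tcp_rot: [0.518, 1.513, -0.518]
wrist_force: [-0.3, 0.4, -0.0]
width: 1.004
```

Request:
carry_out(offset=[[0.17,0.97,-0.64],[0.17,1.04,-0.53],[0.17,1.09,-0.41],[0.17,1.13,-0.28],[0.17,1.15,-0.15]], delta_rot=[[-6.58,0,0],[-6.58,0,0],[-6.58,0,0],[-6.58,0,0],[-6.58,0,0]])

```text
time: 10.7
tool_pos: [0.5217, -0.1383, 0.163]
tcp_rot: [0.069, 1.575, -0.067]
wrist_force: [0.2, -0.5, 0.4]
width: 0.997
```

Request:
carry_out(offset=[[0.17,1.16,-0.02],[0.17,1.16,0.12],[0.17,1.14,0.25],[0.17,1.1,0.38],[0.17,1.05,0.5]], delta_rot=[[-6.58,0,0],[-6.58,0,0],[-6.58,0,0],[-6.58,0,0],[-6.58,0,0]])

```text
time: 11.12
tool_pos: [0.5262, -0.0804, 0.1546]
tcp_rot: [-0.381, 1.541, 0.384]
wrist_force: [0.5, -0.6, -0.7]
width: 1.0
```

Request:
carry_out(offset=[[0.17,0.98,0.62],[0.17,0.91,0.73],[0.17,0.82,0.83],[0.17,0.72,0.91],[0.17,0.61,0.99]], delta_rot=[[-6.58,0,0],[-6.58,0,0],[-6.58,0,0],[-6.58,0,0],[-6.58,0,0]])

```text
time: 11.53
tool_pos: [0.5307, -0.0227, 0.1461]
tcp_rot: [-0.825, 1.412, 0.829]
wrist_force: [0.8, 0.2, 0.1]
width: 1.003
```

Request:
carry_out(offset=[[0,0,0],[0,0,0],[0,0,0],[0,0,0],[0,0,0]], delta_rot=[[0,0,0],[0,0,0],[0,0,0],[0,0,0],[0,0,0]])

```text
time: 11.95
tool_pos: [0.5325, -0.024, 0.1489]
tcp_rot: [-0.821, 1.411, 0.821]
wrist_force: [0.2, -0.9, 0.7]
width: 1.002
```

```bash
python3 - <<'E'
from h import *
st=pose(); p,d=read_camera("wrist"); print(st[2])
for P,c in rims(p,d,"wrist",st):
    print(c.round(),len(P),b:=binfit(P))
    if len(P)>4000: print("tool offset cm",(st[1].T@np.array([*(b[0]-st[2][:2]),.026-st[2][2]])*100).round(2),"zyaw err",b[1]-90-np.degrees(np.arctan2(st[1][1,2],st[1][0,2])))
E
```

```text
[ 0.53253178 -0.02400942  0.14893238]
[323. 213.] 5449 (array([ 0.53348303, -0.02439426]), np.float64(150.61729049682617), (132.57568359375, 62.156558990478516), [np.float64(0.03984151538860069), np.float64(0.06124116886788408)], np.float64(0.0607064825523953))
tool offset cm [12.29 -0.11  0.02] zyaw err 0.2367007092702238
[ 44. 362.] 2503 (array([ 0.51919565, -0.23244357]), np.float64(-161.7995891571045), (77.12079620361328, 23.95960807800293), [np.float64(0.005945970587324909), np.float64(0.0029235035607510923)], np.float64(0.060175354050519186))
```

Request:
carry_out(offset=[[2.4,-0.02,0],[2.4,-0.02,0],[2.4,-0.02,0],[2.4,-0.02,0],[2.4,-0.02,0]], delta_rot=[[0,0,0],[0,0,0],[0,0,0],[0,0,0],[0,0,0]])

```text
time: 12.42
tool_pos: [0.5339, -0.0244, 0.0286]
tcp_rot: [-0.822, 1.409, 0.82]
wrist_force: [-0.5, -0.1, 0.2]
width: 0.998
```

Request:
carry_out(offset=[[0,0,0],[0,0,0],[0,0,0],[0,0,0],[0,0,0]], delta_rot=[[0,0,0],[0,0,0],[0,0,0],[0,0,0],[0,0,0]], fingers=-1, newtons=40)

```text
time: 12.83
tool_pos: [0.5351, -0.0241, 0.031]
tcp_rot: [-0.823, 1.407, 0.82]
wrist_force: [0.7, -0.4, -2.2]
width: 0.72
```

Request:
carry_out(offset=[[0,0,0],[0,0,0],[0,0,0],[0,0,0],[0,0,0]], delta_rot=[[0,0,0],[0,0,0],[0,0,0],[0,0,0],[0,0,0]])

```text
time: 13.25
tool_pos: [0.5335, -0.0239, 0.0293]
tcp_rot: [-0.822, 1.41, 0.822]
wrist_force: [0.2, 0.2, -1.6]
width: 0.721
```

Request:
carry_out(offset=[[-2,0,0],[-4,0,0],[-4,0,0],[-4,0,0],[-4,0,0]], delta_rot=[[0,0,0],[0,0,0],[0,0,0],[0,0,0],[0,0,0]])

```text
time: 13.67
tool_pos: [0.533, -0.0238, 0.2107]
tcp_rot: [-0.822, 1.41, 0.822]
wrist_force: [0.2, 0.1, -1.4]
width: 0.72
```

```bash
python3 - <<'E'
from h import *
st=pose(); s,R,t=st; print(t,s["wrist_force"],s["width"])
p,d=read_camera("wrist"); W=cloud("wrist",d,st); g=grey(p)
Q=(W-t)@R*1000
m=g&(d>0)&(Q[...,1]>30)&(Q[...,1]<90)&(abs(Q[...,2])<40)&(Q[...,0]<-15)&(Q[...,0]>-50)
mm=m&(Q[...,1]>64); print("tab z", Q[mm][:,2].min(),Q[mm][:,2].max(),"rim x",np.median(Q[mm][:,0]),"edge y",np.percentile(Q[m][:,1],[99,99.9]))
plan([.5152,-.2560,.23],-71.6)
E
```

```text
[ 0.53295412 -0.02381976  0.21072375] [ 0.20773788  0.12203999 -1.3612168 ] 0.7198209022255313
tab z -20.12583035512323 20.073509952059492 rim x -31.93209079899614 edge y [70.15648449 70.27005178]
rot each row [6.6, 0.05, -0.0] n 20
[[-0.05, -0.47, -1.07], [-0.05, -0.59, -1.0], [-0.04, -0.7, -0.93], [-0.04, -0.8, -0.84], [-0.04, -0.9, -0.74]]
[[-0.04, -0.97, -0.64], [-0.04, -1.04, -0.52], [-0.04, -1.09, -0.4], [-0.04, -1.13, -0.27], [-0.04, -1.16, -0.14]]
[[-0.04, -1.16, -0.0], [-0.04, -1.16, 0.13], [-0.04, -1.13, 0.26], [-0.04, -1.1, 0.39], [-0.04, -1.04, 0.52]]
[[-0.04, -0.98, 0.63], [-0.04, -0.9, 0.74], [-0.04, -0.81, 0.84], [-0.04, -0.71, 0.93], [-0.05, -0.59, 1.0]]
```

Request:
carry_out(offset=[[-0.05,-0.47,-1.07],[-0.05,-0.59,-1.0],[-0.04,-0.7,-0.93],[-0.04,-0.8,-0.84],[-0.04,-0.9,-0.74]], delta_rot=[[6.6,0,0],[6.6,0,0],[6.6,0,0],[6.6,0,0],[6.6,0,0]])

```text
time: 14.13
tool_pos: [0.5276, -0.0822, 0.2111]
tcp_rot: [-0.372, 1.539, 0.372]
wrist_force: [0.5, 0.2, -1.5]
width: 0.72
```

Request:
carry_out(offset=[[-0.04,-0.97,-0.64],[-0.04,-1.04,-0.52],[-0.04,-1.09,-0.4],[-0.04,-1.13,-0.27],[-0.04,-1.16,-0.14]], delta_rot=[[6.6,0,0],[6.6,0,0],[6.6,0,0],[6.6,0,0],[6.6,0,0]])

```text
time: 14.55
tool_pos: [0.5217, -0.1402, 0.2129]
tcp_rot: [0.08, 1.57, -0.08]
wrist_force: [-0.2, 0.7, 0.1]
width: 0.72
```

Request:
carry_out(offset=[[-0.04,-1.16,0],[-0.04,-1.16,0.13],[-0.04,-1.13,0.26],[-0.04,-1.1,0.39],[-0.04,-1.04,0.52]], delta_rot=[[6.6,0,0],[6.6,0,0],[6.6,0,0],[6.6,0,0],[6.6,0,0]])

```text
time: 14.97
tool_pos: [0.516, -0.198, 0.2149]
tcp_rot: [0.531, 1.505, -0.531]
wrist_force: [0.9, -0.1, -1.5]
width: 0.717
```

Request:
carry_out(offset=[[-0.04,-0.98,0.63],[-0.04,-0.9,0.74],[-0.04,-0.81,0.84],[-0.04,-0.71,0.93],[-0.05,-0.59,1.0]], delta_rot=[[6.6,0,0],[6.6,0,0],[6.6,0,0],[6.6,0,0],[6.6,0,0]])

```text
time: 15.38
tool_pos: [0.5103, -0.256, 0.217]
tcp_rot: [0.973, 1.343, -0.973]
wrist_force: [0.2, 0.9, -1.3]
width: 0.719
```

Request:
carry_out(offset=[[2,0,0],[2,0,0],[1.5,0,0],[1,0,0],[0,0,0]], delta_rot=[[0,0,0],[0,0,0],[0,0,0],[0,0,0],[0,0,0]])

```text
time: 15.8
tool_pos: [0.5086, -0.2545, 0.1492]
tcp_rot: [0.969, 1.35, -0.97]
wrist_force: [-0.2, 0.0, -1.3]
width: 0.716
```

```bash
python3 - <<'E'
from rel import *
h=pose()[2][2]+.032
rep(18.5,[.5152,-.2557],dict(held=(h-.006,h+.007),B2=(.104,.117)))
E
```

```text
tcp [ 0.50855238 -0.25449493  0.14921109] zyaw -71.5 F [-0.2  0.  -1.3]
top held 533 z 0.1806 u -66.5 65.2 v -28.1 34.3 end v -16.3 23.2
top B2 233 z 0.1102 u -61.4 69.6 v 2.3 31.6 end v 2.3 19.5
tcp [ 0.50948707 -0.2549549   0.15087312] zyaw -71.5 F [ 0.7 -0.9 -0.7]
scene held 314 z 0.18 u -67.5 69.6 v -39.6 39.9 end v -16.3 22.6
scene B2 261 z 0.1082 u -62.1 74.1 v -30.2 32.9 end v -19.1 22.2
```

Request:
carry_out(offset=[[0,0.2,0.1],[0,0.2,0.1],[0.2,0.07,0.04],[0.2,0,0],[0,0,0]], delta_rot=[[0,0,0],[0,0,0],[0,0,0],[0,0,0],[0,0,0]])

```text
time: 16.32
tool_pos: [0.5158, -0.2563, 0.1484]
tcp_rot: [0.968, 1.345, -0.968]
wrist_force: [0.2, -0.9, -1.7]
width: 0.723
```

```bash
python3 - <<'E'
from rel import *
h=pose()[2][2]+.032
rep(18.5,[.5152,-.2557],dict(held=(h-.006,h+.007),B2=(.104,.117)))
E
```

```text
tcp [ 0.51581707 -0.2563128   0.14842978] zyaw -71.5 F [ 0.2 -0.9 -1.7]
top held 527 z 0.1797 u -60.1 71.3 v -32.3 30.7 end v -20.0 19.3
top B2 193 z 0.1102 u -61.3 68.9 v 1.8 31.8 end v 1.8 20.1
tcp [ 0.51567485 -0.25627284  0.14839301] zyaw -71.5 F [ 0.3  0.9 -1.4]
scene held 267 z 0.1779 u -59.5 75.4 v -44.5 36.7 end v -18.5 19.6
scene B2 248 z 0.1081 u -62.3 74.2 v -31.1 33.0 end v -18.3 20.6
```

Request:
carry_out(offset=[[0,-0.07,-0.05],[0,-0.07,-0.05],[0.3,0,0],[0.4,0,0],[0.3,0,0]], delta_rot=[[0,0,0],[0,0,0],[0,0,0],[0,0,0],[0,0,0]])

```text
time: 16.83
tool_pos: [0.5139, -0.2558, 0.138]
tcp_rot: [0.968, 1.345, -0.968]
wrist_force: [0.7, -0.3, -0.9]
width: 0.719
```

Request:
carry_out(offset=[[0.3,0,0],[0.3,0,0],[0.3,0,0],[0.3,0,0],[0,0,0]], delta_rot=[[0,0,0],[0,0,0],[0,0,0],[0,0,0],[0,0,0]])

```text
time: 17.25
tool_pos: [0.5136, -0.2556, 0.1256]
tcp_rot: [0.968, 1.346, -0.969]
wrist_force: [-0.2, 0.6, -1.0]
width: 0.72
```

```bash
python3 - <<'E'
from rel import *
h=pose()[2][2]+.032
rep(18.5,[.5152,-.2557],dict(held=(h-.006,h+.007),B2=(.104,.117),K=(.054,.066)))
E
```

```text
tcp [ 0.51363735 -0.25556036  0.12558399] zyaw -71.5 F [-0.2  0.6 -1. ]
top held 505 z 0.157 u -61.7 69.4 v -31.1 32.3 end v -18.7 21.6
top B2 190 z 0.1101 u -61.6 68.9 v -22.5 31.9 end v 7.2 19.7
top K 189 z 0.0603 u -71.3 59.1 v -18.5 31.8 end v 27.0 31.1
tcp [ 0.51377106 -0.2556618   0.12589743] zyaw -71.5 F [ 0.4 -0.2 -0.3]
scene held 277 z 0.1553 u -60.1 74.3 v -41.0 38.4 end v -17.8 21.7
scene B2 420 z 0.1094 u -59.6 75.2 v -29.6 32.8 end v -16.1 23.1
scene K 334 z 0.0585 u -71.8 64.4 v -27.5 34.1 end v -26.7 33.1
```

Request:
carry_out(offset=[[0.3,0,0],[0.3,0,0],[0.3,0,0],[0.3,0,0],[0.2,0,0]], delta_rot=[[0,0,0],[0,0,0],[0,0,0],[0,0,0],[0,0,0]])

```text
time: 17.77
tool_pos: [0.5139, -0.2557, 0.1119]
tcp_rot: [0.968, 1.345, -0.968]
wrist_force: [-0.1, 0.6, -1.0]
width: 0.715
```

Request:
carry_out(offset=[[0.1,0,0],[0.1,0,0],[0.1,0,0],[0,0,0],[0,0,0]], delta_rot=[[0,0,0],[0,0,0],[0,0,0],[0,0,0],[0,0,0]])

```text
time: 18.18
tool_pos: [0.5141, -0.2558, 0.1108]
tcp_rot: [0.968, 1.345, -0.968]
wrist_force: [-3.8, 2.0, 5.1]
width: 0.715
```

```bash
python3 - <<'E'
from rel import *
h=pose()[2][2]+.032
rep(18.5,[.5152,-.2557],dict(held=(h-.006,h+.007),B2=(.104,.117),K=(.054,.066)),("top",))
E
```

```text
tcp [ 0.51411571 -0.25575446  0.11079457] zyaw -71.5 F [-3.8  2.   5.1]
top held 481 z 0.1424 u -61.4 70.1 v -30.5 32.1 end v -19.5 20.5
top B2 509 z 0.1123 u -61.6 69.2 v -28.6 30.8 end v 10.6 20.1
top K 201 z 0.0601 u -71.2 59.0 v -20.1 32.2 end v 26.3 30.6
```

Fully down: the rim is at 142 mm, as expected. Next I release and retreat.

Request:
carry_out(offset=[[0,0,0],[0,0,0],[0,0,0],[0,0,0],[0,0,0]], delta_rot=[[0,0,0],[0,0,0],[0,0,0],[0,0,0],[0,0,0]], fingers=1)

```text
time: 18.65
tool_pos: [0.5141, -0.2558, 0.1093]
tcp_rot: [0.968, 1.345, -0.968]
wrist_force: [-0.8, -0.7, -0.9]
width: 1.005
```

Request:
carry_out(offset=[[-2,0,0],[-3,0,0],[-3,0,0],[-3,0,0],[-2,0,0]], delta_rot=[[0,0,0],[0,0,0],[0,0,0],[0,0,0],[0,0,0]])

```text
time: 19.07
tool_pos: [0.5151, -0.2564, 0.2428]
tcp_rot: [0.968, 1.341, -0.967]
wrist_force: [0.5, -1.3, 0.7]
width: 0.999
```

Request:
carry_out(offset=[[0,0,-3],[0,0,-3],[0,0,-3],[0,0,-3],[0,0,-3]], delta_rot=[[0,0,0],[0,0,0],[0,0,0],[0,0,0],[0,0,0]])

```text
time: 19.48
tool_pos: [0.4659, -0.1125, 0.2394]
tcp_rot: [0.969, 1.344, -0.969]
wrist_force: [0.0, 0.8, 0.5]
width: 1.005
```

```bash
python3 - <<'E'
from rel import *
print(read_state()["wrist_force"],read_state()["time"])
rep(18.5,[.5152,-.2557],dict(C=(.137,.148),B2=(.105,.117),K=(.055,.066)))
for n in("top","scene"):
    p,d=read_camera(n); W=cloud(n,d)
    if n=="top":
        for P,c in rims(p,d,n,None,.1375,.148): print(binfit(P))
        for k,(u,v) in dict(glue=(213,140),tin=(428,138),off=(414,322),pot=(238,320)).items(): print(k,W[v,u])
        a=p[120:360,380:620]
    else: b=p[100:340,110:350]
    m=(grey(p)&(d>0)&(np.hypot(W[...,0]-.515,W[...,1]+.256)<.08)&(W[...,2]>.136)); P=W[m]
    l=np.linalg.lstsq(np.c_[P[:,:2],np.ones(len(P))],P[:,2],rcond=None)[0]; print(n,"slope deg",np.degrees(l[:2]))
cv2.imwrite("pics/f.png",cv2.resize(np.hstack([a,b])[...,::-1],(800,400)))
E
```

```text
[0.00724137 0.84643536 0.47024548] 19.4833
tcp [ 0.46591143 -0.11251029  0.23942399] zyaw -71.5 F [0.  0.8 0.5]Traceback (most recent call last):
  File "<stdin>", line 3, in <module>
  File "rel.py", line 8, in rep
    P=W[g&(W[...,2]>lo)&(W[...,2]<hi)]; A=(P[:,:2]-c0)@u*1000; B=(P[:,:2]-c0)@v*1000; k=A>A.max()-6
                                                                                          ~~~~~^^
    return umr_maximum(a, axis, None, out, keepdims, initial, where)
ValueError: zero-size array to reduction operation maximum which has no identity
```

The arm probably hides the tower from the top camera, so I'll move further away and look again.

Request:
carry_out(offset=[[0,0,-3.5],[0,0,-3.5],[0,0,-3.5],[0,0,-3.5],[0,0,-3.5]], delta_rot=[[0,0,0],[0,0,0],[0,0,0],[0,0,0],[0,0,0]])

```text
time: 19.95
tool_pos: [0.4104, 0.0535, 0.2396]
tcp_rot: [0.969, 1.344, -0.968]
wrist_force: [1.6, 0.6, -0.3]
width: 1.003
```

```bash
python3 - <<'E'
from rel import *
for n in("top","scene"):
    p,d=read_camera(n); W=cloud(n,d)
    for lo,hi in ((.1375,.148),(.054,.066)):
        for P,c in rims(p,d,n,None,lo,hi):
            r=binfit(P)
            if np.hypot(*(r[0]-[.515,-.256]))<.06: print(n,lo,r)
    if n=="top":
        for k,(u,v) in dict(glue=(213,140),tin=(428,138),off=(414,322),pot=(238,320)).items(): print(k,W[v,u])
        a=p[120:360,380:620]
    else: b=p[100:340,110:350]
    P=W[grey(p)&(d>0)&(np.hypot(W[...,0]-.515,W[...,1]+.256)<.08)&(W[...,2]>.136)&(W[...,2]<.15)]
    if len(P): print(n,len(P),"slope deg",np.degrees(np.linalg.lstsq(np.c_[P[:,:2]-P[:,:2].mean(0),np.ones(len(P))],P[:,2],rcond=None)[0][:2]))
cv2.imwrite("pics/f.png",cv2.resize(np.hstack([a,b])[...,::-1],(800,400)))
E
```

```text
top 0.1375 (array([ 0.51444896, -0.25558686]), np.float64(18.542942047119137), (131.57864379882812, 63.698333740234375), [np.float64(0.039764579236694936), np.float64(0.06215349562365287)], np.float64(0.14209398176206245))
top 0.054 (array([ 0.50027246, -0.22988401]), np.float64(18.79441261291504), (120.895263671875, 5.555566310882568), [np.float64(0.004539539546485153), np.float64(0.00467730650758281)], np.float64(0.05970047335904688))
glue [0.67494125 0.17304576 0.1699671 ]
tin [ 0.70167337 -0.16520304  0.1007624 ]
off [ 0.40089234 -0.14885041  0.03903226]
pot [0.4182074  0.06672199 0.62611249]
top 841 slope deg [ 0.27631767 -0.01684835]
scene 0.1375 (array([ 0.51590996, -0.25462985]), np.float64(19.134239196777344), (136.48707580566406, 63.10715103149414), [np.float64(0.04049317122150003), np.float64(0.05931623894240512)], np.float64(0.14067243773710691))
scene 0.054 (array([ 0.51462012, -0.25247793]), np.float64(-163.0419101715088), (139.10720825195312, 61.45073318481445), [np.float64(0.05829519804172265), np.float64(0.0017109791146317742)], np.float64(0.05877702395938067))
scene 354 slope deg [0.30853914 0.17550026]
```

View pics/f.png

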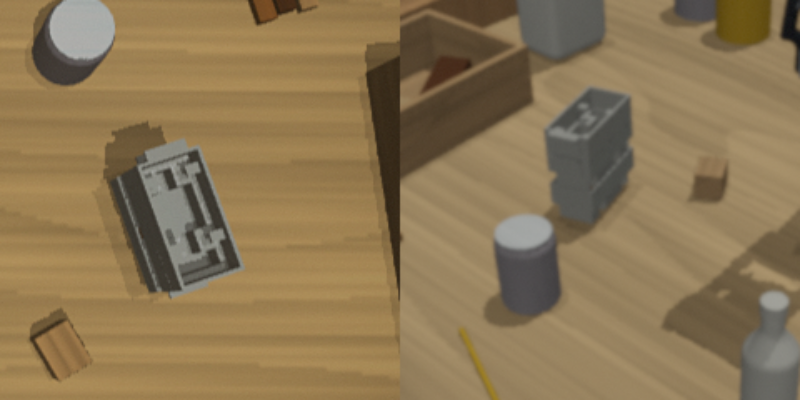

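The last picture shows the tower upright at (185,220), with K's tab at the lower end and the top tab at the upper end. The tin and the offcut have not moved, so I'm handing in.

```bash
python3 -c "
from workcell import *
print(finish_job())"
```

```text
the job is handed in; nothing more can be done
None
```

The tower is built and handed in at about 20 s of the 64 s allowed. The left bin stands on the lugs of the knob bin, tabs at opposite ends. The middle bin is nested right down into it, tabs at the same end. I let go of both and moved the arm clear.

Last checks:
- **Heights:** the top camera gave the top rim at 142 mm, where 60 + 50 + 32 mm is expected. The second bin's rim was at 110 mm after it was placed, and the knob bin's rim is at 60 mm.
- **Alignment:** the top bin is at (0.514, -0.256) with its yaw at 18.5°. The second bin measured (0.515, -0.256) at 18.4°. The knob bin's edges stayed within about 1 mm throughout.
- **Level:** the top rim slopes about 0.3°.
- **Bystanders:** the glue, tin and offcut points are unchanged to about 1 mm.

What disagreed or went unchecked:
- The scene camera read rims 1 to 3 mm low and sizes 2 to 5 mm too large, so I leaned on the top and wrist cameras.
- The measured tool pose wandered by 2 to 6 mm, so I corrected each placing from the images.
- The pot was hidden by the arm in the final top view, and I did not measure it again; no move was planned near it.
- The knob is hidden inside the tower, so I could not see it at the end. Bin two came to rest at lug height (rim at 110 mm), which leaves it clear of the knob.

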